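# Set the purge lid to its half-way vent position and hold it

## Task

To get the drying pot ready to purge, first push the open red filter drawer of the grey station fully home so that it snaps into its seat. Then take the blue bayonet lid from its cardboard tray, drop it into the pot's collar with its lugs through the two gates until its flange lies flat on the collar, and turn it clockwise (seen from above) half-way, so that its white pointers stand at the yellow bands, never on to the lock click. Finish while still gripping it there, because it springs back if let go, and leave the other parts on the bench where they are.

Things in the scene. Friction and masses are not known exactly. Their poses are not given: they have to be found in the camera images.
- station: Fixed grey cabinet 200 x 200 mm, 100 high, red drawer on its -x side; on top, centred, a round aluminium pot collar, 92 mm outside, rim 150 mm above the bench. Origin: centre of the underside, on the collar's axis; z up. Rim paint, on both sides: white tick at each gate, yellow band 35 to 55 deg clockwise from the gate, red tick at 90 deg (lock). Place and yaw vary.
- collar (a point): Centre of the collar's mouth at rim height, 150 mm above the bench, axes as the station's. Bore 49 mm diameter; two gates (slots 14 mm wide, reaching 34 mm from the axis) open on the station's +x and -x sides. Under the 6 mm thick lips the lid's lugs can turn clockwise from the gates; fixed stops bar anticlockwise turning.
- drawer (a joint): Slide of the red filter drawer, m: 0 is fully home, positive is pulled out towards the station's -x. It slides with about 1 N of friction; in the last 8 mm a sprung detent must be overcome (about 4 N in all), which then snaps it home.
- drawer_front (a point): Centre of the outer face of the drawer's flat red front panel (176 mm wide, 72 mm high, 52 mm above the bench); moves with the drawer, lies 112 mm from the station's axis when home. Axes as the station's.
- ring (a joint): Hidden driver ring in the pot, rad: 0 at rest, grows as the lid turns it clockwise. The lid's lugs meet its dogs after about 0.1 rad of free turning; a spring then pushes back with about 0.08 N m at half-way. The lock click starts at about 1.2 rad; it stops at 1.57.
- lid: Blue lid, about 0.16 kg, standing in tray 1; same after a half turn. Origin: centre of its foot, z up. Plug 45 mm diameter, z 0 to 24, foot tapered to 38 over 6 mm; two lugs, 8 wide, z 8 to 14, reach 30.5 from the axis along +x and -x; flange 72 diameter, z 24 to 32, white pointers over the lugs; grip bar 56 long (x), 14 thick (y), z 32 to 66. Seated: flange on the rim, origin 24 mm below it.
- tray1: Fixed shallow cardboard tray 130 x 130 mm, walls 18 mm high and 4 mm thick, floor 4 mm, holding the lid and a small brass bush; origin at the centre of the underside. May swap places with tray 2.
- tray2: The same kind of fixed tray holding two bearings; origin at the centre of the underside.
- bearing1: Loose steel bearing ring in tray 2, 42 mm diameter, 14 mm high; origin: centre of the underside. Leave alone.
- bearing2: Loose brass ring in tray 2, 34 mm diameter, 12 mm high; origin: centre of the underside. Leave alone.
- bush: Loose brass bush in tray 1 beside the lid, 18 mm diameter, 12 mm high; origin: centre of the underside. Leave alone.
- oil: White closed bottle with a red cap, 50 mm diameter, 100 mm high, on the bench; origin: centre of the underside. Leave alone.
- driver: Screwdriver lying on the bench on the left; origin near its middle on the underside. Leave alone.
- carton: Small closed carton 90 x 60 x 50 mm on the bench on the left; origin: centre of the underside. Leave alone.
There are look-alikes about, which are no part of the job. Of the things like the lid, leave any that is green; of the rest the smaller one is meant.

How it is judged:
On the way, in this order (a step that is already met when the one before it is completed fails the run):
1. the filter drawer is pushed home and seated (value of joint drawer below 0.0025 m), for 0.2 s.
2. the lid sits in the collar, lugs through the gates, not yet turned (horizontal distance between lid and station below 0.006 m and z of lid in the frame of collar below -0.019 m and angle between lid's own z axis and vertical below 0.1 rad and angle between the x axis of lid and the x axis of station, either way round below 0.35 rad), for 0.05 s.
3. the lid is turned half-way while gripped (horizontal distance between lid and station below 0.006 m and z of lid in the frame of collar below -0.019 m and angle between lid's own z axis and vertical below 0.1 rad and angle between the x axis of lid and the x axis of station, either way round between 0.565 and 1.005 rad and value of joint ring above 0.35 rad and contact force between the fingers and lid above 1 N), for 0.2 s.
At the end, for the whole second after the job is handed in: Drawer home within 2.5 mm; lid in the collar (within 6 mm of centre, foot 19 mm or more below the rim, upright within 0.1 rad), turned 45 deg clockwise within 12.6 deg, ring at 0.35 rad or more, at rest, gripped with over 1 N; other parts within 30 mm of their starts (all of step 3 and value of joint drawer below 0.0025 m and angular speed of lid below 0.2 rad/s and distance of each of bearing1, bearing2, bush, oil, driver, carton from where it was at the start of the episode below 0.03 m); the arm keeps its last pose, push and grip.
It fails at once if the lid is turned on to its lock click (value of joint ring above 1.2 rad).
It fails at once if another part on the bench is disturbed (distance of any of bearing1, bearing2, bush, oil, driver, carton from where it was at the start of the episode above 0.03 m).
It also fails if it takes over 67 s, if anything falls off the work surface, if the arm or the gripper's body presses on something with over 40 N, if the wrist force passes 120 N, or if a joint passes its speed limit or range.

## Robot

A 6-joint arm with a two-finger parallel gripper is mounted at the origin on the work surface. World frame = base frame: x ahead of the robot, y to its left, z up, the work surface at z = 0. Lengths are in m, angles in rad, forces in N, time in s.
With the tool pointing down it reaches from about 0.275 to 0.975 m from the base axis. Payload 8.4 kg.
Tool frame: the origin (TCP) lies between the finger pads; the fingertips stand 14 mm ahead of it and the grasp point (between the pads) lies 5 mm behind it (bot.tip_extent is the distance from the TCP to the fingertips, in m); z points along the fingers, y is the direction in which the jaws open and shut (so a half turn about z gives the same grasp; the last joint's range is limited). The gripper opens to 92 mm and grips with 3 to 60 N. Pads are 20 mm wide; open, the fingers measure 128 mm over their backs; the gripper's body (75 mm by 189 mm) begins 69 mm behind the grasp point.
Start: joints at [1.161, 0.353, 1.633, -0, 1.155, -0.002], TCP at [0.248, 0.574, 0.229] pointing down, gripper open.
Joint ranges: [-2.63, 2.63], [-0.92, 2.1], [0.06, 2.66], [-1.3, 4.44], [0, 2.69], [-3.02, 3.02]. Speed limits (rad/s): [2.22, 2.22, 2.79, 3.14, 3.14, 3.14].

## Interface

Orientations are given as a unit quaternion [x, y, z, w].
In Python, from rig import bot gives the robot as it stands.
- The arm moves only by the shell command python3 -m pendant 'ROWS' [FORCE]. ROWS is JSON, a list of rows, each a list of 7 numbers: the shift along the tool's x, y, z in cm, then the turn, a rotation vector about the tool's x, y, z in degrees, then the gripper command: -1 is shut, 1 is fully open, values between are in proportion. In form: [[dx, dy, dz, ax, ay, az, claw], ...]. A call has 1 to 12 rows; each row is the pose to reach, as a shift and turn from the pose commanded when the call began, along the tool's axes at that moment; what a row does not reach only later rows make up. A row lasts 1/12 s, in which the tool goes at most 41.7 mm and 7.16 degrees, less where a joint would pass 70% of its speed; a pose out of reach is approached as far as the arm can. A call with a gripper value outside its range is refused whole. The fingers move at their own pace and stop on an object; FORCE is the grip in N (left out, the last holds). Time passes only in rows, so rows that repeat a pose let the fingers close. It gives the time, the measured TCP pose, the force and the opening at its end, in the units of the state.
- bot.get_state(): the state, without advancing time (a new reading comes with each control period).
- bot.grab_frame(name): name is "scene" or "top" or "wrist"; returns (picture, depth): 384x512x3 uint8, red, green, blue; 384x512 float32, m along the optical axis (not along the pixel's ray), 0 where there is no reading.
- bot.camera_info(name): a dict with "fovy" (degrees; the focal length in pixels is half the picture's height over the tangent of half this angle, whatever the lens; pixels are square), "cx", "cy" (the principal point, pixels), "R" (3x3) and "t" (3): a world point X has camera coordinates R X + t. Camera axes: x right, y down, z forward; pixel columns grow to the right and rows downward; lengths in m; the calibration is good to about 2 mm. The wrist camera is an equidistant fisheye: a pixel r from the principal point sees the ray r / f radians off the axis. A picture is of the moment at which its call begins: read the wrist's pose just before it. camera_info takes no time and is no camera call; for the wrist camera it gives the pose at the moment of the call.
- bot.job_done(): hands the job in, once; it reports no verdict.
Trained networks look in the newest picture that a camera, given by its name, has taken for a name from the list of things; names that differ only in an ending like _2 or _b are one class to them, and where a whole thing is asked for, a point or a joint stands for the part that bears it (a point fixed in the world has none). Each returns a list of dicts, best first, with "score" (0 to 1); they miss things now and then, are a little off and sometimes report something else, mostly with a low value. They report only what shows in the picture. A call takes as long as a camera call. They do not tell look-alikes from the thing itself.
- bot.look_for(query, camera): "extent" ([left, top, right, bottom] in pixels, round what is visible of it).
- bot.silhouettes(query, camera): "pixels" (384x512 bool, what is visible of it) and "extent" ([left, top, right, bottom] in pixels, round what is visible of it).
The state is a dict: "time": time; "qpos": joint angles; "qvel": joint speeds; "joint_efforts": joint torques, N m; "tcp_pos": TCP position; "tcp_rot": TCP orientation; "wrist_force": force on the tool from outside, world axes, zero at the start; "ft_torque": the same for the moment, N m; "opening": finger opening in m.
Only numpy, scipy, OpenCV 4.12 (cv2) and the standard library are available. Lean on these libraries where they do the work, as an engineer would, in place of code of your own. Each camera call takes 0.05 s, during which the arm holds its last target.

## Working session

There is one attempt and no reset: what is moved stays moved. The work goes in short steps, Python scripts to look and compute and a shell command to move; the robot and the scene stay as the last step left them, time stands still between calls to the robot, and variables do not carry over. Pictures are saved under pics/ and viewed, and the job is handed in when it is done.

```bash
ls; mkdir -p pics
cat > h.py <<'E'
import numpy as np,cv2
from rig import bot
def save(n,im): cv2.imwrite('pics/'+n+'.png',im[:,:,::-1])
def deproj(cam,u,v,d,info=None):
    c=info or bot.camera_info(cam); f=192/np.tan(np.radians(c['fovy']/2))
    R=np.array(c['R']);t=np.array(c['t'])
    u=np.asarray(u,float);v=np.asarray(v,float)
    x=(u-c['cx'])/f;y=(v-c['cy'])/f
    if cam=='wrist':
        r=np.hypot(x,y)+1e-12;k=np.tan(r)/r;x=x*k;y=y*k
    P=np.stack([x*d,y*d,d+0*x],-1)
    return (P-t)@R
E
python3 - <<'E'
from h import *
s=bot.get_state();print({k:np.round(v,3) for k,v in s.items()}, bot.tip_extent)
for n in ['scene','top','wrist']:
    im,d=bot.grab_frame(n);save(n+'0',im);np.save('pics/%s0.npy'%n,d)
    c=bot.camera_info(n);print(n,c)
    for q in ['lid','station','drawer_front','tray1','bush','bearing1','oil','driver','carton']:
        print(n,q,[(round(r['score'],2),np.round(r['extent']).astype(int).tolist()) for r in bot.look_for(q,n)[:4]])
E
```

```text
pics
{'time': np.float64(0.0), 'qpos': array([ 1.161,  0.354,  1.634, -0.   ,  1.155, -0.002]), 'qvel': array([-0.   ,  0.002, -0.   , -0.   ,  0.001,  0.001]), 'joint_efforts': array([-2.0000e-03, -5.9386e+01, -3.3422e+01,  7.0000e-02,  2.3000e-02,
       -0.0000e+00]), 'tcp_pos': array([0.248, 0.573, 0.228]), 'tcp_rot': array([ 0.202,  0.979, -0.001, -0.   ]), 'wrist_force': array([0.739, 0.095, 0.839]), 'ft_torque': array([ 0.034, -0.016,  0.014]), 'opening': np.float64(0.092)} 0.014
scene {'fovy': 54.920441116902765, 'cx': 255.08945321715936, 'cy': 194.1891081648344, 'R': array([[ 0.19555066,  0.9805951 ,  0.01389895],
       [ 0.83893143, -0.1599266 , -0.52020914],
       [-0.50789172,  0.1133875 , -0.8539258 ]]), 't': array([-0.12594159, -0.34825744,  1.26788322])}
scene lid [(0.98, [142, 197, 167, 222]), (0.69, [68, 189, 107, 225]), (0.61, [120, 152, 154, 184])]
scene station [(0.8, [258, 176, 374, 302]), (0.26, [135, 190, 192, 248])]
scene drawer_front [(0.93, [259, 178, 324, 214]), (0.51, [260, 177, 371, 299])]
scene tray1 [(0.96, [134, 192, 193, 248]), (0.72, [308, 217, 326
[... 870 characters left out ...]
[]
top bearing1 [(0.58, [328, 142, 340, 151]), (0.53, [317, 157, 333, 170]), (0.33, [379, 170, 398, 184])]
top oil []
top driver []
top carton [(0.78, [108, 157, 139, 187])]
wrist {'fovy': 65.70646984690485, 'cx': 255.37829689686913, 'cy': 186.8589732325112, 'R': array([[ 3.96207457e-01,  9.18160890e-01, -4.81124259e-04],
       [ 8.78920158e-01, -3.79122523e-01,  2.89422646e-01],
       [ 2.65554149e-01, -1.15094280e-01, -9.57201285e-01]]), 't': array([-0.62422828, -0.03422133,  0.3927626 ])}
wrist lid []
wrist station []
wrist drawer_front []
wrist tray1 []
wrist bush []
wrist bearing1 []
wrist oil []
wrist driver [(0.56, [199, 234, 211, 343]), (0.41, [244, 324, 285, 354])]
wrist carton []
```

View pics/scene0.png

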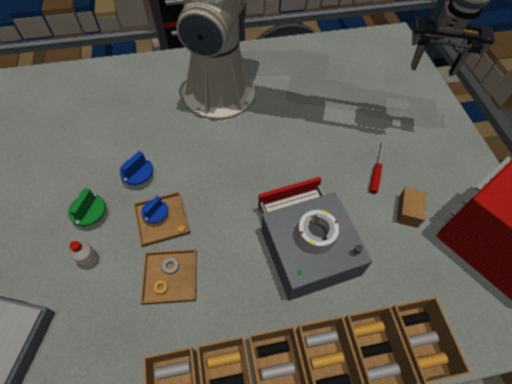

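View pics/top0.png

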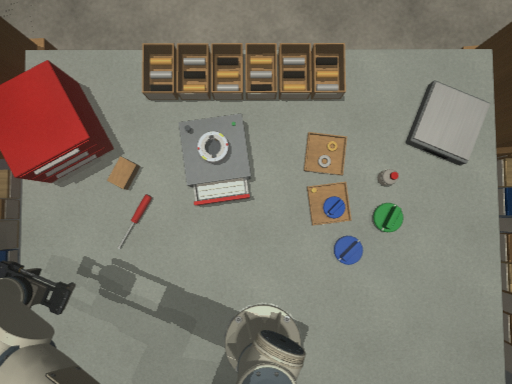

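View pics/wrist0.png

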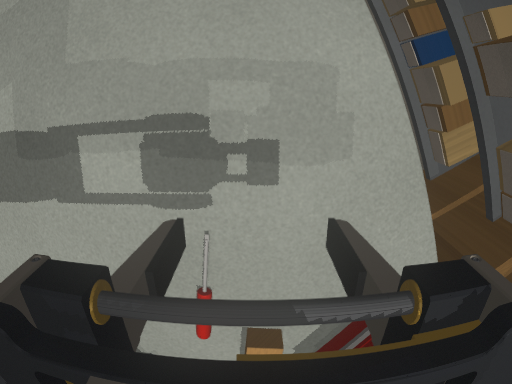

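Scene view: station at about (315,235), with the red drawer open towards the robot at (290,192). The small blue lid stands in tray 1 at (154,210); the larger blue lid at (137,170) and the green one at (87,209) are decoys. Now measuring.

Run:
```python
from h import *
G=np.mgrid[0:384,0:512]
for cam in ['scene','top']:
    im=cv2.imread('pics/%s0.png'%cam)[:,:,::-1].astype(int);d=np.load('pics/%s0.npy'%cam)
    P=deproj(cam,G[1],G[0],d); np.save('pics/%sP.npy'%cam,P)
    hsv=cv2.cvtColor(im.astype(np.uint8),cv2.COLOR_RGB2HSV)
    box=dict(scene=(255,170,380,305),top=(175,110,260,210))[cam]
    m=np.zeros(d.shape,bool);m[box[1]:box[3],box[0]:box[2]]=1;m&=d>0
    rim=m&(P[...,2]>.142)&(P[...,2]<.16)
    pts=P[rim][:,:2].astype(np.float32)
    c,r=cv2.minEnclosingCircle(pts);print(cam,'rim',rim.sum(),np.round(c,4),round(r,4),'z',np.median(P[rim][:,2]))
    topf=m&(P[...,2]>.092)&(P[...,2]<.108)
    b=cv2.minAreaRect(P[topf][:,:2].astype(np.float32));print(cam,'top',topf.sum(),b,np.median(P[topf][:,2]))
    red=m&((hsv[...,0]<8)|(hsv[...,0]>172))&(hsv[...,1]>150)&(hsv[...,2]>80)
    red&=(np.hypot(P[...,0]-c[0],P[...,1]-c[1])>.06)
    Q=P[red];print(cam,'red',red.sum(),'zmax',np.percentile(Q[:,2],[5,50,95]).round(3),cv2.minAreaRect(Q[Q[:,2]>.07][:,:2].astype(np.float32)),cv2.minAreaRect(Q[:,:2].astype(np.float32)))
    lb=dict(scene=(138,193,172,226),top=(318,192,350,222))[cam]
    m=np.zeros(d.shape,bool);m[lb[1]:lb[3],lb[0]:lb[2]]=1;m&=d>0
    blue=m&(hsv[...,0]>100)&(hsv[...,0]<130)&(hsv[...,1]>120)
    Q=P[blue];print(cam,'lid z',np.percentile(Q[:,2],[5,50,95]).round(3))
    bar=Q[Q[:,2]>.052];print('bar',len(bar),cv2.minAreaRect(bar[:,:2].astype(np.float32)),bar.mean(0))
    fl=Q[(Q[:,2]>.03)&(Q[:,2]<.043)];print('fl',len(fl),cv2.minEnclosingCircle(fl[:,:2].astype(np.float32)))
    x0,y0,x1,y1=box; save(cam+'_st',cv2.resize(im[y0-5:y1+5,x0-5:x1+5].astype(np.uint8),None,fx=4,fy=4,interpolation=cv2.INTER_CUBIC))
    x0,y0,x1,y1=lb; save(cam+'_lid',cv2.resize(im[y0-10:y1+10,x0-10:x1+10].astype(np.uint8),None,fx=8,fy=8,interpolation=cv2.INTER_CUBIC))
```

```text
scene rim 849 [0.6255 0.1488] 0.0466 z 0.14934696182194107
scene top 5006 ((0.6256335377693176, 0.14963117241859436), (0.201038658618927, 0.20123955607414246), 7.686831474304199) 0.09960879299458426
scene red 421 zmax [0.018 0.086 0.089] ((0.47000932693481445, 0.12683725357055664), (0.013120572082698345, 0.1727999597787857), 7.755588531494141) ((0.478740394115448, 0.23111242055892944), (0.06516985595226288, 0.376018762588501), 9.036918640136719)
scene lid z [0.033 0.037 0.07 ]
bar 165 ((0.4436352550983429, -0.2345835566520691), (0.016191979870200157, 0.05419740453362465), 46.1049919128418) [ 0.44680653 -0.23437334  0.06534438]
fl 281 ((0.44443389773368835, -0.23589758574962616), 0.03566242381930351)
top rim 502 [0.6237 0.1453] 0.0462 z 0.14907776869372624
top top 3300 ((0.5955848097801208, 0.14183732867240906), (0.25741809606552124, 0.19973352551460266), 7.707118034362793) 0.09903139688053497
top red 183 zmax [0.083 0.087 0.09 ] ((0.4670180082321167, 0.1259051263332367), (0.010419463738799095, 0.17021043598651886), 7.8341169357299805) ((0.4670180082321167, 0.1259051263332367), (0.010419463738799095, 0.17021043598651886), 7.8341169357299805)
top lid z [0.032 0.037 0.071]
bar 91 ((0.4396005868911743, -0.23711040616035461), (0.014603616669774055, 0.05349051207304001), 45.28702163696289) [ 0.44027468 -0.23653398  0.06749902]
fl 238 ((0.440751850605011, -0.2369304895401001), 0.034422989934682846)
```

```bash
cat >> h.py <<'E'
from scipy.spatial.transform import Rotation as Ro
def goto(p,yaw):
    """yaw: world angle (deg) of tool y, tool down, mod 180 nearest"""
    s=bot.get_state();R=Ro.from_quat(s['tcp_rot']);M=R.as_matrix()
    best=None
    for k in (0,180):
        a=np.radians(yaw+k);y=np.array([np.cos(a),np.sin(a),0]);z=np.array([0,0,-1.]);x=np.cross(y,z)
        T=Ro.from_matrix(np.stack([x,y,z],1)); rv=np.degrees((R.inv()*T).as_rotvec())
        if best is None or np.linalg.norm(rv)<np.linalg.norm(best): best=rv
    print('t',round(float(s['time']),2),'tcp',s['tcp_pos'].round(4),'yaw_y',round(float(np.degrees(np.arctan2(M[1,1],M[0,1]))),2),'tilt',round(float(np.degrees(np.arccos(-M[2,2]))),2),'q6',round(float(s['qpos'][5]),2),'F',s['wrist_force'].round(1),'M',s['ft_torque'].round(2),'open',round(float(s['opening']),4))
    print('shift cm',(M.T@(np.array(p)-s['tcp_pos'])*100).round(2),'rot',best.round(2))
    return best
ST=np.array([.6246,.147]);YAW=7.7
def st(x,y,z):
    a=np.radians(YAW);return [ST[0]+x*np.cos(a)-y*np.sin(a),ST[1]+x*np.sin(a)+y*np.cos(a),z]
E
python3 -c "
from h import *
goto(st(-.21,0,.229),97.7);goto(st(-.21,0,.055),97.7)"
```

```text
t 1.5 tcp [0.2479 0.5738 0.2286] yaw_y 66.64 tilt 0.0 q6 -0.0 F [-0.5  1.3  0.9] M [ 0.04 -0.05 -0.02] open 0.092
shift cm [-33.52 -35.07  -0.04] rot [ -0.    -0.   -31.06]
t 1.5 tcp [0.2479 0.5738 0.2286] yaw_y 66.64 tilt 0.0 q6 -0.0 F [-0.5  1.3  0.9] M [ 0.04 -0.05 -0.02] open 0.092
shift cm [-33.52 -35.07  17.36] rot [ -0.    -0.   -31.06]
```

View pics/top_st.png

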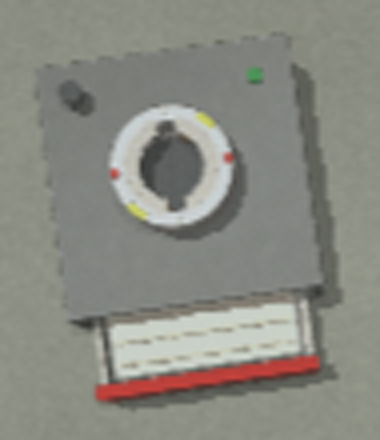

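View pics/scene_lid.png

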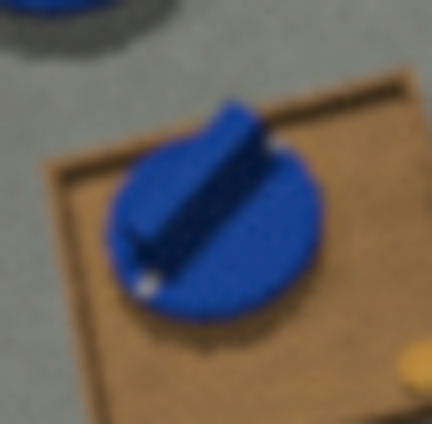

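The station crop shows the gates at (165,127) and (177,205), along the drawer axis, with the yellow bands clockwise of them. The lid crop shows its bar running diagonally. Moving in front of the drawer.

```bash
python3 -m pendant '[[-3,-3,0,0,0,-5,-0.4],[-6,-6.3,0,0,0,-10,-0.4],[-9,-9.4,0,0,0,-15,-0.4],[-12,-12.5,0,0,0,-20,-0.4],[-15,-15.7,0,0,0,-25,-0.4],[-18,-18.8,0,0,0,-31.1,-0.4],[-21,-22,0,0,0,-31.1,-0.4],[-24,-25,0,0,0,-31.1,-0.4],[-27,-28.2,0,0,0,-31.1,-0.4],[-30,-31.4,3,0,0,-31.1,-0.4],[-33.5,-35,6,0,0,-31.1,-0.4],[-33.5,-35,9,0,0,-31.1,-0.4]]' 20
python3 -c "
from h import *
goto(st(-.20,0,.055),97.7)"
```

```text
time: 2.5
tcp_pos: [0.4151, 0.1288, 0.1569]
tcp_rot: [-0.067, 0.998, 0.0, 0.003]
wrist_force: [0.9, 0.4, 0.5]
opening: 0.0274
t 2.5 tcp [0.4151 0.1288 0.1569] yaw_y 97.69 tilt 0.35 q6 -1.41 F [0.9 0.4 0.5] M [ 0.05 -0.05 -0.04] open 0.0274
shift cm [-0.95 -1.   10.2 ] rot [ 0.03  0.35 -0.01]
```

```bash
python3 -m pendant '[[0,0,2,0,0,0,-0.4],[0,0,4,0,0,0,-0.4],[0,0,6,0,0,0,-0.4],[0,0,8,0,0,0,-0.4],[0,0,8,0,0,0,-0.4],[0,0,8,0,0,0,-0.4]]'
python3 -c "
from h import *
goto(st(-.20,0,.055),97.7)"
```

```text
time: 3.0
tcp_pos: [0.4118, 0.1305, 0.0749]
tcp_rot: [-0.067, 0.998, -0.0, -0.001]
wrist_force: [0.2, 0.5, -0.1]
opening: 0.0276
t 3.0 tcp [0.4118 0.1305 0.0749] yaw_y 97.73 tilt 0.12 q6 -1.4 F [ 0.2  0.5 -0.1] M [ 0.03 -0.02  0.02] open 0.0276
shift cm [-1.31 -1.22  1.99] rot [-0.02 -0.12  0.03]
```

```bash
python3 -m pendant '[[0,-1.2,2,0,0,0,-0.4],[-1.5,-1.2,2,0,0,0,-0.4],[-3,-1.2,2,0,0,0,-0.4],[-4,-1.2,2,0,0,0,-0.4],[-5,-1.2,2,0,0,0,-0.4],[-6,-1.2,2,0,0,0,-0.4],[-7,-1.2,2,0,0,0,-0.4],[-7.5,-1.2,2,0,0,0,-0.4]]'
python3 -c "
from h import *
goto(st(-.122,0,.055),97.7)"
```

```text
time: 3.67
tcp_pos: [0.4901, 0.1294, 0.0558]
tcp_rot: [-0.068, 0.998, 0.0, 0.001]
wrist_force: [-1.0, -0.0, 0.5]
opening: 0.0277
t 3.67 tcp [0.4901 0.1294 0.0558] yaw_y 97.74 tilt 0.1 q6 -1.45 F [-1.  -0.   0.5] M [0.07 0.08 0.01] open 0.0277
shift cm [-1.36 -0.06  0.08] rot [0.01 0.1  0.04]
```

```bash
python3 -m pendant '[[-0.4,0,0,0,0,0,-0.4],[-0.8,0,0,0,0,0,-0.4],[-1.1,0,0,0,0,0,-0.4],[-1.4,0,0,0,0,0,-0.4],[-1.4,0,0,0,0,0,-0.4]]'
python3 -c "
from h import *
goto(st(-.122,0,.055),97.7)"
```

```text
time: 4.08
tcp_pos: [0.5023, 0.1309, 0.0552]
tcp_rot: [-0.067, 0.998, -0.0, -0.0]
wrist_force: [0.1, -0.1, -0.4]
opening: 0.0275
t 4.08 tcp [0.5023 0.1309 0.0552] yaw_y 97.74 tilt 0.01 q6 -1.45 F [ 0.1 -0.1 -0.4] M [ 0.05 -0.01  0.01] open 0.0275
shift cm [-0.14 -0.04  0.02] rot [-0.   -0.01  0.04]
```

```bash
python3 -m pendant '[[-0.15,0,0,0,0,0,-0.4],[-0.3,0,0,0,0,0,-0.4],[-0.3,0,0,0,0,0,-0.4]]'
python3 -c "
from h import *
goto(st(-.122,0,.055),97.7)
im,d=bot.grab_frame('top');save('top1',im);P=deproj('top',*np.mgrid[0:384,0:512][::-1],d)
im=im[105:215,170:265];P=P[105:215,170:265]
hsv=cv2.cvtColor(im,cv2.COLOR_RGB2HSV);r=((hsv[...,0]<8)|(hsv[...,0]>172))&(hsv[...,1]>150)&(P[...,2]>.07)&(P[...,2]<.1)
b=cv2.minAreaRect(P[r][:,:2].astype(np.float32));print(b,np.linalg.norm(np.array(b[0])-[.6237,.1453]))
save('top1c',cv2.resize(im,None,fx=4,fy=4))
"
```

```text
time: 4.33
tcp_pos: [0.5034, 0.1309, 0.055]
tcp_rot: [-0.067, 0.998, -0.0, -0.002]
wrist_force: [-6.7, 0.5, 4.2]
opening: 0.0281
t 4.33 tcp [0.5034 0.1309 0.055 ] yaw_y 97.73 tilt 0.21 q6 -1.45 F [-6.7  0.5  4.2] M [0.   0.85 0.04] open 0.0281
shift cm [-0.03 -0.03 -0.  ] rot [-0.01 -0.21  0.03]
((0.0, 0.0), (0.0, 0.0), 0.0) 0.6404012648332295
```

View pics/top1c.png

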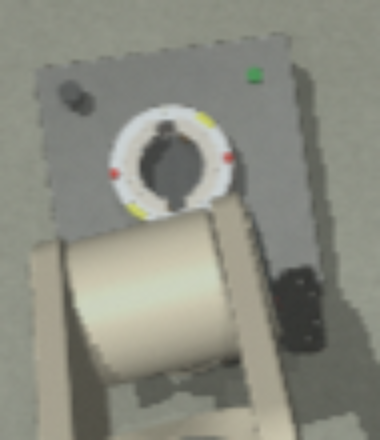

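```bash
python3 -m pendant '[[-0.2,0,0,0,0,0,-0.4],[-0.3,0,0,0,0,0,-0.4],[-0.3,0,0,0,0,0,-0.4]]'
python3 -c "
from h import *
goto(st(-.122,0,.055),97.7)"
python3 -m pendant '[[2,0,0,0,0,0,-0.4],[5,0,-2,0,0,0,-0.4],[8,0,-6,0,0,0,-0.4],[8,0,-10,0,0,0,-0.4],[8,0,-14,0,0,0,-0.4],[8,0,-17,0,0,0,-0.4],[8,0,-20,0,0,0,-0.4],[8,0,-20,0,0,0,-0.4],[8,0,-20,0,0,0,-0.4]]'
python3 - <<'E'
from h import *
for n in ['wrist','scene','top']:
    c=bot.camera_info(n);im,d=bot.grab_frame(n);save(n+'2',im);P=deproj(n,*np.mgrid[0:384,0:512][::-1],d,c)
    hsv=cv2.cvtColor(im,cv2.COLOR_RGB2HSV);D=np.hypot(P[...,0]-.6246,P[...,1]-.147)
    r=((hsv[...,0]<8)|(hsv[...,0]>172))&(hsv[...,1]>150)&(P[...,2]>.06)&(P[...,2]<.1)&(D<.2)&(D>.05)&(d>0)
    Q=P[r];print(n,r.sum());
    if len(Q): print(cv2.minAreaRect(Q[:,:2].astype(np.float32)))
    rim=(P[...,2]>.140)&(P[...,2]<.157)&(D<.06)&(d>0)
    if rim.any():print('rim',rim.sum(),cv2.minEnclosingCircle(P[rim][:,:2].astype(np.float32)))
goto(st(-.122,0,.055),97.7)
E
```

```text
time: 4.63
tcp_pos: [0.5033, 0.1309, 0.0546]
tcp_rot: [-0.067, 0.998, -0.001, -0.005]
wrist_force: [-16.4, -0.7, 13.8]
opening: 0.0274
t 4.63 tcp [0.5033 0.1309 0.0546] yaw_y 97.73 tilt 0.54 q6 -1.46 F [-16.4  -0.7  13.8] M [-0.03  2.31  0.1 ] open 0.0274
shift cm [-0.03 -0.03 -0.04] rot [-0.03 -0.54  0.03]
time: 5.38
tcp_pos: [0.43, 0.1212, 0.2569]
tcp_rot: [-0.067, 0.998, 0.0, 0.002]
wrist_force: [0.3, 1.4, -0.5]
opening: 0.0274
wrist 636
((0.5195913314819336, 0.13278934359550476), (0.011861007660627365, 0.17478036880493164), 7.886632442474365)
rim 1238 ((0.6235713362693787, 0.14681483805179596), 0.04611879587173462)
scene 83
((0.5173944234848022, 0.13306832313537598), (0.005759343039244413, 0.16913919150829315), 7.797909259796143)
rim 864 ((0.6260095834732056, 0.15008509159088135), 0.04696696251630783)
top 109
((0.5184762477874756, 0.1323944628238678), (0.01080670952796936, 0.1708957850933075), 7.593037128448486)
rim 508 ((0.6237095594406128, 0.14547526836395264), 0.046212200075387955)
t 5.53 tcp [0.4281 0.1206 0.2539] yaw_y 97.73 tilt 0.13 q6 -1.43 F [-0.9  0.  -0.4] M [-0.03  0.01 -0.06] open 0.0281
shift cm [-7.67 -0.02 19.87] rot [-0.02 -0.12  0.03]
```

View pics/wrist2.png

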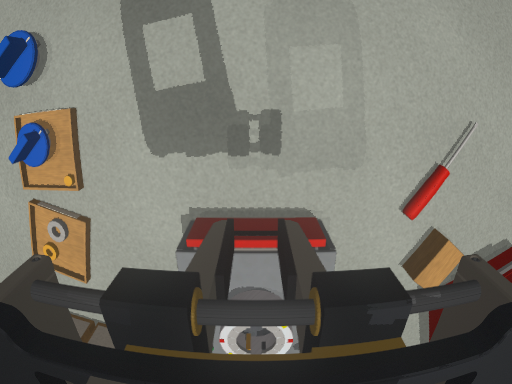

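Wrist view: the drawer panel sits flush against the cabinet, which agrees with the hard stop at 16 N. The lid is at (30,145), in the tray with the bush at (69,181). Moving over the lid.

```bash
python3 -c "
from h import *
goto([.442-.05,-.2355,.22],45.7)"
```

```text
t 5.53 tcp [0.4281 0.1206 0.2539] yaw_y 97.73 tilt 0.13 q6 -1.43 F [-0.9  0.  -0.4] M [-0.03  0.01 -0.06] open 0.0281
shift cm [  8.36 -34.8    3.42] rot [-0.07 -0.11 52.03]
```

```bash
python3 -m pendant '[[0.7,-3,0,0,0,5,0],[1.4,-6,0,0,0,10,0],[2,-9,0,0,0,15,0],[2.5,-12,0,0,0,20,0],[3,-15,0,0,0,25,0],[3.5,-18,0,0,0,30,0],[4,-21,0,0,0,35,0],[4,-24,0.5,0,0,40,0],[4,-27,1,0,0,45,0],[4,-30,2,0,0,50,0],[3.5,-33,3,0,0,52,0],[2,-36,4,0,0,52,0]]'
python3 -c "
from h import *
goto([.478,-.27,.20],45.7)"
```

```text
time: 6.53
tcp_pos: [0.4555, -0.2397, 0.2129]
tcp_rot: [0.378, 0.926, 0.0, -0.002]
wrist_force: [1.7, 0.8, 0.8]
opening: 0.0459
t 6.53 tcp [ 0.4555 -0.2397  0.2129] yaw_y 45.54 tilt 0.23 q6 -1.28 F [1.7 0.8 0.8] M [-0.05  0.04 -0.  ] open 0.0459
shift cm [-3.73 -0.58  1.28] rot [-0.08 -0.21 -0.16]
```

```bash
python3 -m pendant '[[-2,-0.3,0.5,0,0,0,0],[-3.6,-0.5,1,0,0,0,0],[-3.6,-0.5,1,0,0,0,0],[-3.6,-0.5,1,0,0,0,0]]'
cat > lid.py <<'E'
from h import *
import sys
tag=sys.argv[1]
s=bot.get_state();c=bot.camera_info('wrist');im,d=bot.grab_frame('wrist');save(tag,im)
P=deproj('wrist',*np.mgrid[0:384,0:512][::-1],d,c)
hsv=cv2.cvtColor(im,cv2.COLOR_RGB2HSV)
D=np.hypot(P[...,0]-.442,P[...,1]+.2355)
b=(hsv[...,0]>100)&(hsv[...,0]<130)&(hsv[...,1]>120)&(D<.05)&(d>0)
Q=P[b];print(len(Q),np.percentile(Q[:,2],[2,50,98]).round(4))
zt=np.percentile(Q[:,2],98)
bar=Q[Q[:,2]>zt-.004];print('bar',len(bar),cv2.minAreaRect(bar[:,:2].astype(np.float32)))
fl=Q[(Q[:,2]>.030)&(Q[:,2]<.043)];print('fl',len(fl),cv2.minEnclosingCircle(fl[:,:2].astype(np.float32)))
goto([.442,-.2355,.20],45.7)
E
python3 lid.py wrist3
```

```text
time: 6.87
tcp_pos: [0.4788, -0.267, 0.2031]
tcp_rot: [0.377, 0.926, 0.0, -0.002]
wrist_force: [-0.2, 0.0, -0.1]
opening: 0.0461
3148 [0.0353 0.0372 0.0719]
bar 778 ((0.4422628879547119, -0.23746708035469055), (0.012988399714231491, 0.05500640347599983), 45.76043701171875)
fl 2362 ((0.4421849846839905, -0.23737522959709167), 0.0354519858956337)
t 6.92 tcp [ 0.4787 -0.2665  0.2037] yaw_y 45.72 tilt 0.2 q6 -1.31 F [0.5 0.1 0.3] M [-0.05  0.01 -0.01] open 0.0459
shift cm [ 4.79 -0.34  0.39] rot [-0.05 -0.19  0.02]
```

View pics/wrist3.png

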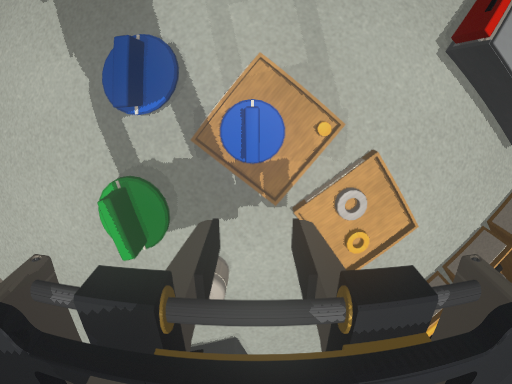

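Wrist view: lid centred at (252,131) with its bar along the image vertical, parallel to the pads. The bush at (324,128) is clear. Descending to grasp.

```bash
python3 -c "
from h import *
goto([.4422,-.2374,.055],45.76)"
```

```text
t 6.92 tcp [ 0.4787 -0.2665  0.2037] yaw_y 45.72 tilt 0.2 q6 -1.31 F [0.5 0.1 0.3] M [-0.05  0.01 -0.01] open 0.0459
shift cm [ 4.6  -0.45 14.89] rot [-0.05 -0.19 -0.04]
```

```bash
python3 -m pendant '[[2.5,-0.3,2,0,0,0,0],[4.6,-0.5,4,0,0,0,0],[4.6,-0.5,7,0,0,0,0],[4.6,-0.5,9.5,0,0,0,0],[4.6,-0.5,11,0,0,0,0],[4.6,-0.5,12,0,0,0,0],[4.6,-0.5,12,0,0,0,0]]'
python3 -c "
from h import *
goto([.4422,-.2374,.055],45.76)"
```

```text
time: 7.5
tcp_pos: [0.4418, -0.2373, 0.0837]
tcp_rot: [0.376, 0.926, 0.0, -0.002]
wrist_force: [-0.7, 0.4, 0.2]
opening: 0.0461
t 7.5 tcp [ 0.4418 -0.2373  0.0837] yaw_y 45.78 tilt 0.19 q6 -1.29 F [-0.7  0.4  0.2] M [-0.02 -0.01 -0.01] open 0.0461
shift cm [-0.04  0.02  2.87] rot [-0.05 -0.19  0.02]
```

```bash
python3 -m pendant '[[0,0,1.5,0,-0.2,0,0],[0,0,2.5,0,-0.2,0,0],[0,0,2.9,0,-0.2,0,0],[0,0,2.9,0,-0.2,0,0],[0,0,2.9,0,-0.2,0,-1],[0,0,2.9,0,-0.2,0,-1],[0,0,2.9,0,-0.2,0,-1],[0,0,2.9,0,-0.2,0,-1],[0,0,2.9,0,-0.2,0,-1],[0,0,2.9,0,-0.2,0,-1],[0,0,2.9,0,-0.2,0,-1]]' 40
python3 -c "
from h import *
goto([.4422,-.2374,.055],45.76)"
```

```text
time: 8.42
tcp_pos: [0.4435, -0.2388, 0.0565]
tcp_rot: [0.377, 0.926, -0.001, 0.002]
wrist_force: [-0.2, -0.1, 2.1]
opening: 0.0135
t 8.42 tcp [ 0.4435 -0.2388  0.0565] yaw_y 45.73 tilt 0.22 q6 -1.29 F [-0.2 -0.1  2.1] M [ 0.04  0.1  -0.01] open 0.0135
shift cm [0.19 0.01 0.14] rot [ 0.01  0.22 -0.03]
```

```bash
python3 -m pendant '[[0,0,-1,0,0.2,0,-1],[0,0,-3,0,0.2,0,-1],[0,0,-6,0,0.2,0,-1],[0,0,-9,0,0.2,0,-1],[0,0,-12,0,0.2,0,-1],[0,0,-14,0,0.2,0,-1],[0,0,-16,0,0.2,0,-1],[0,0,-16,0,0.2,0,-1],[0,0,-16,0,0.2,0,-1]]'
python3 - <<'E'
from h import *
goto(st(0,0,.26),97.7)
im,d=bot.grab_frame('wrist');save('wrist4',im)
im,d=bot.grab_frame('scene');save('scene4',im[100:350,80:400])
E
```

```text
time: 9.17
tcp_pos: [0.4433, -0.2385, 0.2166]
tcp_rot: [0.377, 0.926, -0.0, 0.001]
wrist_force: [-0.6, -0.9, -2.0]
opening: 0.0137
t 9.17 tcp [ 0.4433 -0.2385  0.2166] yaw_y 45.73 tilt 0.1 q6 -1.29 F [-0.6 -0.9 -2. ] M [-0.04  0.06 -0.02] open 0.0137
shift cm [13.92 40.26 -4.35] rot [-2.000e-02  1.000e-01 -5.197e+01]
```

View pics/wrist4.png

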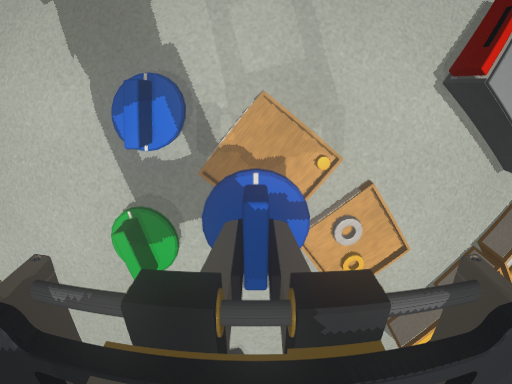

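View pics/scene4.png

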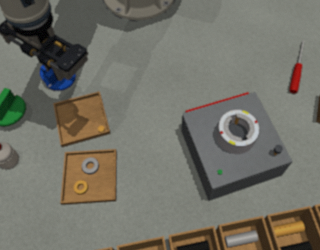

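The lid is held, and the wrist view shows the flange around (256,215) and the bar between the pads. Both trays are undisturbed. Measuring where the lid sits in the hand.

```bash
cat > inhand.py <<'E'
from h import *
from scipy.optimize import least_squares
import sys
s=bot.get_state();c=bot.camera_info('wrist');im,d=bot.grab_frame('wrist');save(sys.argv[1],im)
P=deproj('wrist',*np.mgrid[0:384,0:512][::-1],d,c)
M=Ro.from_quat(s['tcp_rot']).as_matrix();T=(P-s['tcp_pos'])@M
hsv=cv2.cvtColor(im,cv2.COLOR_RGB2HSV)
b=(hsv[...,0]>100)&(hsv[...,0]<130)&(hsv[...,1]>120)&(np.hypot(T[...,0],T[...,1])<.06)&(np.abs(T[...,2])<.06)&(d>0)
Q=T[b];print(len(Q),'z pct',np.percentile(Q[:,2],[2,25,50,75,98]).round(4))
fz=np.percentile(Q[:,2],75)
bar=Q[Q[:,2]<np.percentile(Q[:,2],3)+.004];print('bar x',np.percentile(bar[:,0],[0,1,99,100]).round(4),'y',np.percentile(bar[:,1],[1,99]).round(4))
fl=Q[(Q[:,2]>.012)&(Q[:,2]<.026)];print('flz',np.median(fl[:,2]))
# tilt plane
A=np.c_[fl[:,:2],np.ones(len(fl))];print('plane',np.linalg.lstsq(A,fl[:,2],rcond=None)[0].round(4))
h=cv2.convexHull(fl[:,:2].astype(np.float32))[:,0]
h=h[(h[:,0]>.0)]
r=least_squares(lambda p:np.hypot(h[:,0]-p[0],h[:,1]-p[1])-.0357,[0,0],loss='soft_l1',f_scale=.001);print('circle',r.x.round(4),'rms',np.sqrt((r.fun**2).mean()).round(5))
E
python3 inhand.py wrist5
```

```text
6621 z pct [-0.0153 -0.0139  0.019   0.0198  0.0212]
bar x [-0.0257 -0.0241  0.0299  0.0304] y [-0.0071  0.0064]
flz 0.01961453834926325
plane [ 0.0005 -0.0022  0.0196]
circle [ 0.0022 -0.0003] rms 0.00024
```

```bash
python3 -c "
from h import *
goto(st(.09,0,.25),97.7)"
```

```text
t 9.32 tcp [ 0.4421 -0.2378  0.2147] yaw_y 45.74 tilt 0.15 q6 -1.29 F [ 1.2  0.4 -2.2] M [-0.06  0.    0.01] open 0.0137
shift cm [ 8.25 47.39 -3.55] rot [ 3.000e-02 -1.500e-01 -5.196e+01]
```

```bash
python3 -m pendant '[[0.5,3,-1,0,0,0,-1],[1,6.5,-2,0,0,-4,-1],[1.5,10,-3,0,0,-9,-1],[2,13.5,-3.5,0,0,-14,-1],[2.5,17,-3.5,0,0,-19,-1],[3,20.5,-3.5,0,0,-24,-1],[3.6,24,-3.5,0,0,-29,-1],[4.2,27.5,-3.5,0,0,-34,-1],[5,31,-3.5,0,0,-39,-1],[5.6,34.5,-3.5,0,0,-44,-1],[6.5,38,-3.5,0,0,-49,-1],[7.2,41.5,-3.5,0,0,-52,-1]]'
python3 -c "
from h import *
goto(st(.09,0,.25),97.7)"
```

```text
time: 10.32
tcp_pos: [0.6809, 0.1108, 0.2489]
tcp_rot: [-0.07, 0.998, -0.0, -0.002]
wrist_force: [0.5, 0.2, -1.1]
opening: 0.0139
t 10.32 tcp [0.6809 0.1108 0.2489] yaw_y 98.02 tilt 0.18 q6 -1.55 F [ 0.5  0.2 -1.1] M [ 0.02 -0.1  -0.02] open 0.0139
shift cm [-3.93  4.32 -0.12] rot [-0.   -0.18  0.32]
```

```bash
python3 -m pendant '[[-2,2,0,0,0,0,-1],[-3.5,3.8,0,0,0,0,-1],[-3.5,3.8,0,0,0,0,-1],[-3.5,3.8,0,0,0,0,-1],[-3.5,3.8,0,0,0,0,-1],[-3.5,3.8,0,0,0,0,-1]]'
cat > rim.py <<'E'
from h import *
from scipy.optimize import least_squares
import sys
for k in range(3):
    s=bot.get_state();c=bot.camera_info('wrist');im,d=bot.grab_frame('wrist');
    if k==0: save(sys.argv[1],im)
    P=deproj('wrist',*np.mgrid[0:384,0:512][::-1],d,c)
    M=Ro.from_quat(s['tcp_rot']).as_matrix();T=(P-s['tcp_pos'])@M
    hsv=cv2.cvtColor(im,cv2.COLOR_RGB2HSV)
    D=np.hypot(P[...,0]-ST[0],P[...,1]-ST[1])
    rim=(d>0)&(np.abs(P[...,2]-.15)<.007)&(D<.056)&~((hsv[...,0]>100)&(hsv[...,0]<130)&(hsv[...,1]>120))
    Q=P[rim]; cc,r=cv2.minEnclosingCircle(Q[:,:2].astype(np.float32))
    h=cv2.convexHull(Q[:,:2].astype(np.float32))[:,0]
    f=least_squares(lambda p:np.hypot(h[:,0]-p[0],h[:,1]-p[1])-p[2],[*cc,r],loss='soft_l1',f_scale=.001).x
    n=np.array([f[0],f[1],np.median(Q[:,2])]);print('rim',len(Q),'world',f.round(4),n[2].round(4),'tool',((n-s['tcp_pos'])@M).round(4))
    # yellow/red paint angles
    A=np.degrees(np.arctan2(P[...,1]-f[1],P[...,0]-f[0]));D=np.hypot(P[...,0]-f[0],P[...,1]-f[1])
    ok=(d>0)&(D<.048)&(D>.025)&(P[...,2]>.14)
    ye=ok&(hsv[...,0]>20)&(hsv[...,0]<36)&(hsv[...,1]>120);re=ok&((hsv[...,0]<8)|(hsv[...,0]>172))&(hsv[...,1]>140)
    for nm,m in (('yellow',ye),('red',re)):
        a=A[m]; 
        if len(a):
            sg=a>0; print(nm,[(int(g.sum()),np.median(a[g]).round(1)) for g in (sg,~sg) if g.any()])
    goto(st(0,0,.25),97.7)
E
python3 rim.py wrist6
```

```text
time: 10.82
tcp_pos: [0.7099, 0.1504, 0.2503]
tcp_rot: [-0.067, 0.998, -0.0, -0.001]
wrist_force: [-0.4, -1.0, -1.6]
opening: 0.0138
rim 5837 world [0.6252 0.1472 0.0458] 0.1509 tool [0.0841 0.0082 0.0996]
yellow [(111, np.float64(143.3)), (113, np.float64(-37.2))]
red [(37, np.float64(97.7)), (38, np.float64(-82.5))]
t 10.87 tcp [0.7101 0.1503 0.2508] yaw_y 97.68 tilt 0.06 q6 -1.5 F [ 0.6  0.1 -1. ] M [0.03 0.08 0.01] open 0.014
shift cm [8.51 0.81 0.09] rot [-0.02 -0.06 -0.02]
rim 5816 world [0.6251 0.147  0.0457] 0.1508 tool [0.0845 0.0081 0.1   ]
yellow [(110, np.float64(142.9)), (114, np.float64(-36.9))]
red [(37, np.float64(98.3)), (37, np.float64(-82.2))]
t 10.92 tcp [0.7102 0.1503 0.2512] yaw_y 97.67 tilt 0.03 q6 -1.5 F [-0.2 -0.1 -2. ] M [ 0.03  0.05 -0.03] open 0.0137
shift cm [8.53 0.81 0.12] rot [-0.01 -0.03 -0.03]
rim 5806 world [0.625  0.1471 0.0458] 0.1508 tool [0.0848 0.0082 0.1004]
yellow [(106, np.float64(142.6)), (115, np.float64(-37.3))]
red [(41, np.float64(97.9)), (36, np.float64(-82.3))]
t 10.97 tcp [0.7104 0.1505 0.2513] yaw_y 97.67 tilt 0.01 q6 -1.5 F [ 0.   1.3 -1.3] M [ 0.   -0.01  0.01] open 0.0137
shift cm [8.55 0.8  0.14] rot [-0.01 -0.01 -0.03]
```

View pics/wrist6.png

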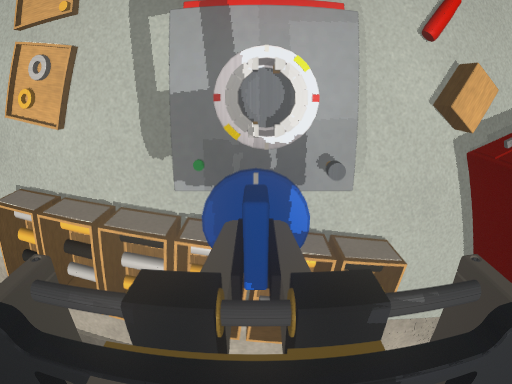

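Wrist view: collar at (266,97), gates on the image vertical, in line with the lid bar at (256,240). Paint angles confirm a station yaw of 7.8°. Re-measuring the lid in hand.

```bash
sed -i 's/ST=np.array.*/ST=np.array([.6251,.1471]);YAW=7.8/' h.py; for i in 1 2; do python3 inhand.py wrist7$i; done; python3 -c "
from h import *
goto(st(.0024,0.0003,.25),97.8)"
```

```text
6668 z pct [-0.0152 -0.0138  0.0191  0.0199  0.0215]
bar x [-0.0252 -0.0236  0.0306  0.0311] y [-0.0077  0.0057]
flz 0.019721585484035103
plane [ 0.0027 -0.002   0.0197]
circle [ 0.003 -0.001] rms 0.00029
6688 z pct [-0.0152 -0.0138  0.0192  0.0199  0.0216]
bar x [-0.025  -0.0237  0.0306  0.0312] y [-0.0078  0.0057]
flz 0.01975701987876986
plane [ 0.0028 -0.0016  0.0197]
circle [ 0.003 -0.001] rms 0.00027
t 11.07 tcp [0.7105 0.1508 0.2515] yaw_y 97.69 tilt 0.01 q6 -1.5 F [-0.3  0.1 -1.6] M [ 0.01  0.02 -0.07] open 0.0139
shift cm [8.28 0.81 0.15] rot [-0.    0.01 -0.11]
```

```bash
python3 -m pendant '[[2.5,0.3,0,0,0,-0.1,-1],[5,0.6,0,0,0,-0.1,-1],[7,0.9,0,0,0,-0.1,-1],[8.2,0.9,0.5,0,0,-0.1,-1],[8.2,0.9,2,0,0,-0.1,-1],[8.2,0.9,3,0,0,-0.1,-1],[8.2,0.9,3.4,0,0,-0.1,-1],[8.2,0.9,3.4,0,0,-0.1,-1],[8.2,0.9,3.4,0,0,-0.1,-1],[8.2,0.9,3.4,0,0,-0.1,-1]]' 
python3 -c "
from h import *
for i in range(3):
  goto([.6279,.1485,.1785],97.8);im,d=bot.grab_frame('wrist')
save('wrist8',im)"
```

```text
time: 11.9
tcp_pos: [0.6288, 0.1494, 0.2177]
tcp_rot: [-0.068, 0.998, 0.0, 0.0]
wrist_force: [0.1, 0.7, -1.4]
opening: 0.0142
t 11.9 tcp [0.6288 0.1494 0.2177] yaw_y 97.82 tilt 0.04 q6 -1.48 F [ 0.1  0.7 -1.4] M [ 0.07 -0.04 -0.02] open 0.0142
shift cm [ 0.11 -0.07  3.92] rot [0.   0.04 0.02]
t 11.95 tcp [0.6288 0.1494 0.2177] yaw_y 97.83 tilt 0.05 q6 -1.48 F [ 1.  -0.8 -2. ] M [ 0.05  0.02 -0.02] open 0.0135
shift cm [ 0.11 -0.08  3.92] rot [0.   0.05 0.03]
t 12.0 tcp [0.6287 0.1494 0.2177] yaw_y 97.83 tilt 0.05 q6 -1.48 F [-0.6 -0.7 -2.6] M [ 0.02 -0.02 -0.  ] open 0.0141
shift cm [ 0.1  -0.08  3.92] rot [0.01 0.05 0.03]
```

View pics/wrist8.png

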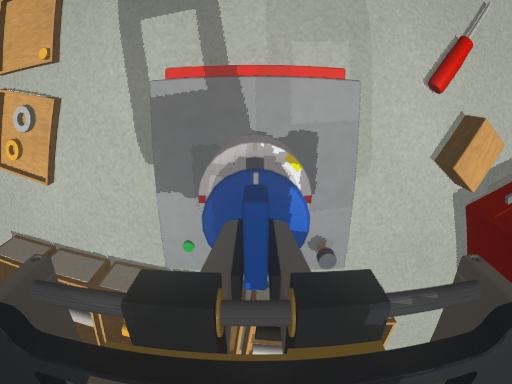

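```bash
python3 -m pendant '[[0.1,-0.05,0,0,0,0,-1],[0.1,-0.05,0.5,0,0,0,-1],[0.1,-0.05,1,0,0,0,-1],[0.1,-0.05,1.4,0,0,0,-1],[0.1,-0.05,1.8,0,0,0,-1],[0.1,-0.05,2.2,0,0,0,-1],[0.1,-0.05,2.2,0,0,0,-1]]' 
python3 -c "
from h import *
goto([.6279,.1485,.1785],97.8)"
```

```text
time: 12.63
tcp_pos: [0.6267, 0.1486, 0.194]
tcp_rot: [-0.068, 0.998, -0.0, -0.001]
wrist_force: [0.0, -0.3, -2.0]
opening: 0.0137
t 12.63 tcp [0.6267 0.1486 0.194 ] yaw_y 97.84 tilt 0.1 q6 -1.48 F [ 0.  -0.3 -2. ] M [ 0.05 -0.01 -0.  ] open 0.0137
shift cm [-0.12 -0.03  1.55] rot [-0.01 -0.1   0.04]
```

```bash
python3 -m pendant '[[-0.05,0,0.3,0,0,0,-1],[-0.05,0,0.6,0,0,0,-1],[-0.05,0,0.9,0,0,0,-1],[-0.05,0,1.2,0,0,0,-1],[-0.05,0,1.2,0,0,0,-1]]' 
python3 -c "
from h import *
goto([.6279,.1485,.1785],97.8)"
```

```text
time: 13.05
tcp_pos: [0.6274, 0.1487, 0.1825]
tcp_rot: [-0.068, 0.998, -0.0, -0.0]
wrist_force: [0.0, -0.4, -2.9]
opening: 0.0137
t 13.05 tcp [0.6274 0.1487 0.1825] yaw_y 97.84 tilt 0.06 q6 -1.48 F [ 0.  -0.4 -2.9] M [-0.    0.06 -0.03] open 0.0137
shift cm [-0.05 -0.03  0.4 ] rot [-0.01 -0.06  0.04]
```

```bash
python3 -m pendant '[[0,0,0.2,0,0,0,-1],[0,0,0.4,0,0,0,-1],[0,0,0.6,0,0,0,-1],[0,0,0.6,0,0,0,-1],[0,0,0.6,0,0,0,-1]]' 
python3 -c "
from h import *
goto([.6279,.1485,.1785],97.8)"
```

```text
time: 13.47
tcp_pos: [0.6279, 0.1489, 0.1785]
tcp_rot: [-0.068, 0.998, 0.0, 0.0]
wrist_force: [-4.1, 0.0, 7.3]
opening: 0.0139
t 13.47 tcp [0.6279 0.1489 0.1785] yaw_y 97.84 tilt 0.04 q6 -1.48 F [-4.1  0.   7.3] M [-0.09  0.51 -0.01] open 0.0139
shift cm [ 0.   -0.04 -0.  ] rot [0.01 0.04 0.04]
```

```bash
python3 -m pendant '[[0,0,-0.1,0,0,0,-1],[0,0,-0.1,0,0,4,-1],[0,-0.03,-0.1,0,0,8,-1],[0.01,-0.05,-0.1,0,0,12,-1],[0.01,-0.08,-0.1,0,0,16,-1],[0.02,-0.1,-0.1,0,0,20,-1],[0.03,-0.12,-0.1,0,0,24,-1],[0.03,-0.12,-0.1,0,0,24,-1]]' 
python3 -c "
from h import *
goto([.6279,.1485,.1785],52.8)"
```

```text
time: 14.13
tcp_pos: [0.6279, 0.1473, 0.1785]
tcp_rot: [0.142, 0.99, -0.0, 0.0]
wrist_force: [-0.6, -2.9, 1.4]
opening: 0.0134
t 14.13 tcp [0.6279 0.1473 0.1785] yaw_y 73.67 tilt 0.05 q6 -1.06 F [-0.6 -2.9  1.4] M [-0.46 -0.02 -0.  ] open 0.0134
shift cm [0.04 0.11 0.  ] rot [ 0.    0.05 20.87]
```

```bash
python3 -m pendant '[[0,-0.02,0.05,0,0,4,-1],[0.01,-0.04,0.05,0,0,8,-1],[0.02,-0.06,0.05,0,0,12,-1],[0.02,-0.07,0.05,0,0,16,-1],[0.03,-0.08,0.05,0,0,19,-1],[0.04,-0.09,0.05,0,0,21,-1],[0.04,-0.09,0.05,0,0,21,-1],[0.04,-0.09,0.05,0,0,21,-1],[0.04,-0.09,0.05,0,0,21,-1]]'
python3 - <<'E'
from h import *
goto([.6279,.1485,.1785],52.8)
for n in ['wrist','top','scene']:
    im,d=bot.grab_frame(n);save(n+'9',im if n=='wrist' else cv2.resize(im[100:310,120:400] if n=='top' else im[160:320,240:400],None,fx=2.5,fy=2.5))
goto([.6279,.1485,.1785],52.8)
E
python3 inhand.py wrist10
```

```text
time: 14.88
tcp_pos: [0.6277, 0.1464, 0.1784]
tcp_rot: [0.317, 0.948, 0.0, 0.001]
wrist_force: [0.2, -3.7, 4.6]
opening: 0.0137
t 14.88 tcp [0.6277 0.1464 0.1784] yaw_y 52.99 tilt 0.09 q6 -0.7 F [ 0.2 -3.7  4.6] M [-0.89 -0.15 -0.  ] open 0.0137
shift cm [ 0.11  0.18 -0.01] rot [0.03 0.09 0.19]
t 15.03 tcp [0.6277 0.1465 0.1785] yaw_y 52.99 tilt 0.09 q6 -0.7 F [ 0.7 -3.8  6.3] M [-0.86 -0.13  0.01] open 0.0137
shift cm [ 0.11  0.18 -0.  ] rot [0.03 0.09 0.19]
6605 z pct [-0.0152 -0.0138  0.0191  0.0198  0.0214]
bar x [-0.0255 -0.0242  0.0299  0.0303] y [-0.0073  0.0062]
flz 0.019693514787425884
plane [0.0017 0.0011 0.0197]
circle [ 0.0022 -0.0005] rms 0.0003
```

View pics/wrist9.png

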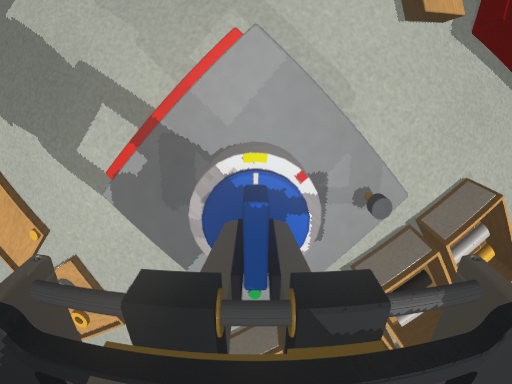

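View pics/scene9.png

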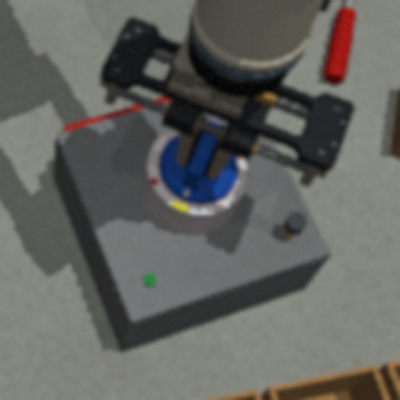

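Wrist view: the white pointer at (256,178) is at the yellow band at (255,157), and the flange lies flat in the collar. The wrist moment about z reads about 0 where I expected about 0.08 N m, so I'm checking the joint torque and settling for a few rows.

```bash
python3 -c "
from h import *
s=bot.get_state();print(s['joint_efforts'].round(3),s['ft_torque'].round(3))"
python3 -m pendant '[[0,0,0,0,0,0,-1],[0,0,0,0,0,0,-1],[0,0,0,0,0,0,-1]]'
python3 - <<'E'
from h import *
for i in range(4):
    s=bot.get_state();print(s['joint_efforts'].round(3),s['ft_torque'].round(3),s['wrist_force'].round(1))
    im,d=bot.grab_frame('top')
save('top11',cv2.resize(im[100:270,100:420],None,fx=2.4,fy=2.4))
goto([.6279,.1485,.1785],52.8)
for q in ['bearing1','bearing2','oil','driver','carton','bush']:
    print(q,[(round(r['score'],2),np.round(r['extent']).astype(int).tolist()) for r in bot.look_for(q,'top')[:3]])
E
```

```text
[ 2.3130e+00 -5.9456e+01 -2.9666e+01  1.3140e+00 -7.9000e-02 -2.0000e-03] [-0.865 -0.113  0.014]
time: 15.33
tcp_pos: [0.6277, 0.1464, 0.1784]
tcp_rot: [0.317, 0.948, 0.0, 0.001]
wrist_force: [0.5, -3.1, 5.5]
opening: 0.0136
[ 2.3120e+00 -5.9453e+01 -2.9665e+01  1.3140e+00 -7.9000e-02 -2.0000e-03] [-0.839 -0.145  0.013] [ 0.5 -3.1  5.5]
[ 2.3120e+00 -5.9454e+01 -2.9666e+01  1.3140e+00 -7.9000e-02 -2.0000e-03] [-0.851 -0.109  0.03 ] [-0.4 -3.4  6.1]
[ 2.3130e+00 -5.9453e+01 -2.9666e+01  1.3140e+00 -7.9000e-02 -2.0000e-03] [-0.87  -0.095  0.013] [ 0.8 -3.6  5.3]
[ 2.3130e+00 -5.9453e+01 -2.9665e+01  1.3140e+00 -7.9000e-02 -2.0000e-03] [-0.848 -0.081 -0.036] [ 0.7 -3.5  5.8]
t 15.53 tcp [0.6277 0.1464 0.1785] yaw_y 52.99 tilt 0.09 q6 -0.7 F [-0.7 -2.4  5.4] M [-0.8  -0.09 -0.01] open 0.0138
shift cm [ 0.11  0.18 -0.  ] rot [0.03 0.09 0.19]
bearing1 [(0.56, [319, 158, 332, 167]), (0.38, [330, 142, 340, 152])]
bearing2 [(0.56, [319, 158, 332, 167]), (0.38, [330, 142, 340, 152])]
oil [(0.69, [376, 169, 401, 188])]
driver [(0.71, [129, 192, 150, 228])]
carton [(0.74, [109, 158, 141, 187])]
bush []
```

View pics/top11.png

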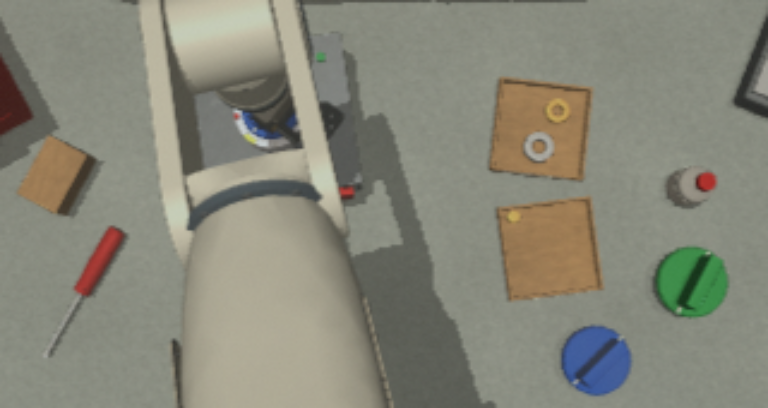

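```bash
python3 -m pendant '[[-0.02,-0.02,-0.04,0,0,0,-1],[-0.04,-0.05,-0.08,0,0,0,-1],[-0.04,-0.05,-0.08,0,0,0,-1],[-0.04,-0.05,-0.08,0,0,0,-1]]'
python3 - <<'E'
from h import *
L=[]
for i in range(4):
    s=bot.get_state();L.append(np.r_[s['ft_torque'],s['wrist_force'],s['joint_efforts'][5]]);bot.grab_frame('top')
print(np.mean(L,0).round(3));goto([.6279,.1485,.1785],52.8)
E
```

```text
time: 16.17
tcp_pos: [0.6272, 0.1462, 0.1785]
tcp_rot: [0.318, 0.948, 0.0, 0.0]
wrist_force: [1.8, -2.5, 0.8]
opening: 0.0139
[-0.439 -0.425  0.117  2.137 -1.732  0.717  0.085]
t 16.37 tcp [0.6271 0.1462 0.1785] yaw_y 52.85 tilt 0.01 q6 -0.7 F [ 1.8 -1.6  0.6] M [-0.38 -0.51  0.04] open 0.0141
shift cm [ 0.08  0.23 -0.  ] rot [0.01 0.01 0.05]
```

With the downward press eased, the spring shows up: about 0.1 N m at the wrist and 0.085 at joint 6. One last look before handing in.

```bash
python3 inhand.py wrist12; python3 -c "
from h import *
goto([.6279,.1485,.1785],52.8)"
```

```text
6612 z pct [-0.0152 -0.0139  0.0191  0.0198  0.0213]
bar x [-0.0254 -0.0242  0.03    0.0306] y [-0.0073  0.0063]
flz 0.01965509975595265
plane [ 0.0027 -0.0005  0.0196]
circle [ 0.0022 -0.0005] rms 0.00028
t 16.42 tcp [0.6271 0.1463 0.1785] yaw_y 52.85 tilt 0.01 q6 -0.7 F [ 2.6 -1.9  0.3] M [-0.41 -0.47  0.13] open 0.0136
shift cm [0.07 0.23 0.  ] rot [0.01 0.01 0.05]
```

View pics/wrist12.png

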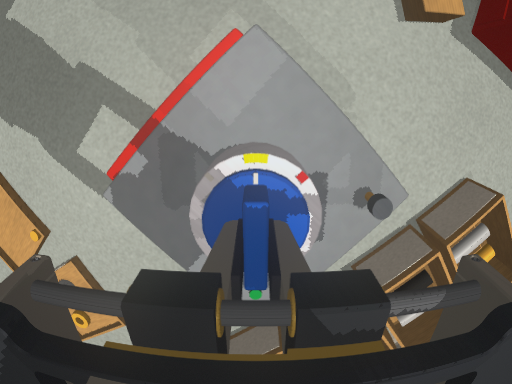

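The pointer at (256,178) stands at the middle of the yellow band at (256,158), the lid is still gripped, and the red drawer is flush. Handing in.

```bash
python3 -c "
from h import *
bot.job_done();goto([.6279,.1485,.1785],52.8)"
```

```text
the job is handed in; nothing more can be done
the job is handed in; nothing more can be done
```

The job is handed in at about 16.4 s of the 67 s allowed. No verdict was reported, so everything below rests on my own checks.

- **Drawer:** I pushed it in until it met a hard stop at about 16 N. The wrist view shows the red panel flush with the cabinet.
- **Lid seated:** I took the smaller blue lid from tray 1 and lowered it through the gates. The flange came down on the rim at the height I had calculated, and it met about 7 N of resistance there.
- **Lid turned:** It is turned 45° clockwise by the tool angle, and the white pointer stands at the middle of the yellow band. It is still gripped with the 40 N force setting.
- **Other parts:** The last top view showed the bearings, bush, oil bottle, screwdriver and carton about where they started. The network did not detect the bush, so I judged it from the picture alone.

**One check that disagreed:** right after the turn, the wrist read almost no torque about the vertical, where I expected about 0.08 N m from the ring's spring. Once I eased the downward and sideways press, it read about 0.1 N m (0.085 at joint 6). I take that to mean friction had hidden the spring and the ring is engaged, but I could not read the ring angle directly.

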